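Fold the hold-down flap over the blank and tuck it beneath the lip

TASK

Close the filing jig on the white blank: with your fingertips, fold the hinged flap over until it lies flat on the jig, and, keeping it pressed down because it springs back up, push it away from its hinge until its edge is tucked fully home beneath the retaining lip. Then let go and move clear. Touch and push only: do not pick anything up, and leave the blank in its groove and the things lying around where they are.

Things in the scene. Friction and masses are not known exactly. Their poses are not given: they have to be found in the camera images.
- jig: Filing jig: dark steel block screwed to the bench (cannot move), 160 mm long (x) by 104 mm wide (y), top face 36 mm above the bench. Origin: centre of its underside; z up. +x runs from the hinge end (nearer the robot) to the lip end. A groove 24 mm wide, 20 mm deep crosses the middle along y. Two hinge brackets stand at x = -78 to -38 mm, y = +-49.5 mm, 8 mm thick, 49 mm high.
- hinge (a point): Middle of the flap's hinge axis, 38.5 mm above the bench; the axis is parallel to the jig's y. Lies at jig x = -62 mm plus the value of joint hinge_pin.
- flap (a joint): Angle of the flap, rad: 0 = folded flat on the jig, 1.57 = upright, more = leaning back away from the lip (stop at 2.05). It starts at 1.4 to 1.95. The crease is springy: turning it takes up to about 0.1 N m, and when let go flat but not tucked it springs up to 0.5 rad or more.
- hinge_pin (a joint): Slide of the whole flap with its hinge along the jig's +x, m: 0 = fully back, 0.020 = stop, fully home (edge 12 mm beneath the lip). Starts at 0 to 0.002 and stays where left; sliding takes about 5 N plus friction. Slid before the flap is flat, its edge fouls the lip; it can then be pushed back.
- rib (a point): Foot of the finger rib, on the middle of the flap's outer face (looks up when flat, to the hinge end when open), 75 mm from the hinge axis. The rib is a bar parallel to the hinge, 70 mm long, 6 mm thick, 8 mm high; fingertips on its hinge side can push the flap to the lip. x of the point runs from hinge to free edge, z out of the outer face.
- flap_edge (a point): Middle of the flap's free edge, mid-thickness. The flap is an aluminium plate 82 mm wide (along the hinge), 4 mm thick, reaching from 4 to 104 mm from the hinge axis, which lies in the middle of its thickness. When flat its top face is 40.5 mm above the bench, and with hinge_pin at 0 its edge ends 8 mm short of the lip.
- lip (a point): Middle of the lower front edge of the retaining lip, 43 mm above the bench, at jig x = 50 mm. The lip is a steel strip 64 mm wide (jig y), 6 mm thick (43 to 49 mm above the bench), overhanging x = 50 to 66 mm from a riser at x = 66 to 78 mm. The gap beneath it is 7 mm high.
- blank_center (a point): Centre of the blank, a white printed plastic bar 156 x 20 x 18 mm lying loose in the groove along the jig's y, its ends sticking out either side; its top is 34 mm above the bench, just below the flat flap.
- tape: Bystander: roll of tape lying flat, 96 mm across, 25 mm high, beside the jig on its +y side. Origin: centre of its underside.
- file: Bystander: flat hand file with a black handle, 290 mm long, 18 mm high, beside the jig on its -y side. Origin on its underside, near the middle.
- gear: Bystander: yellow printed gear, 50 mm across, 20 mm high, beyond the lip end. Origin: centre of its underside.
- caliper: Bystander: caliper lying flat, 200 mm long, 14 mm high, to the left. Origin: centre of its underside.
- glue: Bystander: glue bottle, 56 mm across, 130 mm high, on the left. Origin: centre of its underside.
- mug: Bystander: mug, 76 mm across, 90 mm high, on the right. Origin: centre of its underside.
- driver: Bystander: screwdriver lying flat at the right near the robot. Origin on its underside.

How it is judged:
On the way, in this order (a step that is already met when the one before it is completed fails the run):
1. the flap is folded down flat on the jig (value of joint flap below 0.12 rad), for 0.05 s.
2. the flap's edge is tucked beneath the lip (value of joint flap below 0.05 rad and value of joint hinge_pin above 0.015 m), for 0.2 s.
At the end, for the whole second after the job is handed in: The flap lies flat (within 0.05 rad) and at rest, pushed at least 15 mm of its 20 mm travel so that its edge is held beneath the lip, and the blank lies in its groove (centre within 6 mm of the groove's middle and 4 mm of its height) (all of step 2 and velocity of joint flap below 0.05 rad/s and z of blank_center in the frame of jig between 0.021 and 0.029 m and x of blank_center in the frame of jig between -0.006 and 0.006 m); the robot touches nothing.
It fails at once if the blank was lifted from its groove or pushed more than 20 mm along it (z of blank_center in the frame of jig above 0.037 m or distance of blank_center from where it was at the start of the episode above 0.02 m).
It fails at once if a bystander was moved by more than 30 mm (distance of any of tape, file, gear, caliper, glue, mug, driver from where it was at the start of the episode above 0.03 m).
It also fails if it takes over 37 s, if anything falls off the work surface, if the arm or the gripper's body presses on something with over 40 N, if the wrist force passes 120 N, or if a joint passes its speed limit or range.

ROBOT

A 6-joint arm with a two-finger parallel gripper is mounted at the origin on the work surface. World frame = base frame: x ahead of the robot, y to its left, z up, the work surface at z = 0. Lengths are in m, angles in rad, forces in N, time in s.
With the tool pointing down it reaches from about 0.3 to 0.775 m from the base axis. Payload 14.6 kg.
Tool frame: the origin (TCP) lies at the very end of the fingers, on their centre line; the grasp point (between the pads) lies 19 mm behind it; x points along the fingers, y is the direction in which the jaws open and shut, and the axes are right-handed (so a half turn about x gives the same grasp; the last joint's range is limited). The gripper opens to 94 mm and grips with 3 to 60 N. Pads are 16 mm wide; open, the fingers measure 119 mm over their backs; the gripper's body (75 mm by 177 mm) begins 78 mm behind the grasp point.
Start: joints at [1.257, 0.3, 1.521, -0, 1.321, -0.067], TCP at [0.134, 0.533, 0.205] pointing down, gripper open.
Joint ranges: [-3.03, 3.03], [-0.79, 2.21], [0.23, 2.52], [-1.04, 4.18], [0, 3.07], [-2.55, 2.55]. Speed limits (rad/s): [2.22, 2.22, 2.57, 3.14, 3.14, 3.14].

INTERFACE

Orientations are given as [roll, pitch, yaw] about the fixed x, y, z axes, in that order (R = Rz(yaw) Ry(pitch) Rx(roll)).
In Python, from station import ctrl, viewer, hand_in gives the robot as it stands. The module is installed in compiled form; this text tells all that it offers.
- The arm moves only by the tool play_rows, never from a script. Its argument "deltas" is a list that holds one entry, the list of rows, each a list of 7 numbers: the shift along the tool's x, y, z in mm, then the turn, a rotation vector about the tool's x, y, z in rad, then the finger opening in mm, from 0 to 94. In form: [[[dx, dy, dz, ax, ay, az, gripper], ...]]. A call has 1 to 10 rows; each row shifts and turns the commanded pose from where the row before left it, along the tool's axes as they then stand; what a row does not reach is not made up. A row lasts 1/10 s, in which the tool goes at most 50 mm and 8.59 degrees, less where a joint would pass 70% of its speed; a pose out of reach is approached as far as the arm can. A call with a gripper value outside its range is refused whole. The fingers move at their own pace and stop on an object; "grip_force" is the grip in N (left out, the last holds). Time passes only in rows, so rows that do not move let the fingers close. It gives the time, the measured TCP pose, the force and the opening at its end, in the units of the state.
- ctrl.get_obs(): the state, without advancing time (a new reading comes with each control period).
- viewer.camera(name): name is "scene" or "top" or "wrist"; returns a dict with "img" (400x640x3 uint8, red, green, blue), "fx", "fy", "cx", "cy" (pixels), "distortion" ([k1, k2, p1, p2, k3] as OpenCV has them; the pictures are not rectified), "rvec" (rotation vector, rad) and "tvec" (3), from world to camera coordinates, as OpenCV has them. Camera axes: x right, y down, z forward; pixel columns grow to the right and rows downward; lengths in m; the calibration is good to about 2 mm. A picture is of the moment at which its call begins. There is no depth.
- hand_in(): hands the job in, once; it reports no verdict.
The state is a dict: "time_s": time; "qpos": joint angles; "joint_vel": joint speeds; "tau": joint torques, N m; "ee_pos": TCP position; "eef_rot": TCP orientation; "force": force on the tool from outside, world axes, zero at the start; "moment": the same for the moment, N m; "grip_width": finger opening in m.
Only numpy, scipy, OpenCV 4.12 (cv2) and the standard library are available. Lean on these libraries where they do the work, as an engineer would, in place of code of your own. Each camera call takes 0.05 s, during which the arm holds its last target.

## Working session

There is one attempt and no reset: what is moved stays moved. The work goes in short steps, Python scripts to look and compute and a tool call to move; the robot and the scene stay as the last step left them, time stands still between calls to the robot, and variables do not carry over. Pictures are saved under pics/ and viewed, and the job is handed in when it is done.

Besides the shell and the picture viewer there is one more tool, called after ">>>" by a JSON object that holds its "method" and its "body", one argument or row to a line. play_rows: Moves the arm, as the interface text tells. Its arguments: {"type":"object","properties":{"deltas":{"type":"array","items":{"type":"array","items":{"type":"array","items":{"type":"number"}}}},"grip_force":{"type":"number"}},"required":["deltas"]}

```bash
mkdir -p pics; cat > h.py <<'E'
import numpy as np, cv2
from station import ctrl, viewer, hand_in
def shot(n,f):
    c=viewer.camera(n); cv2.imwrite('pics/'+f+'.png',c['img'][:,:,::-1])
    import pickle; pickle.dump(c,open('pics/'+f+'.pkl','wb')); return c
E
python3 - <<'E'
from h import *
for n in ['scene','top']:
    c=shot(n,n+'0'); print(n,c['fx'],c['fy'],c['cx'],c['cy'],c['distortion'],c['rvec'],c['tvec'])
o=ctrl.get_obs(); print(o)
E
```

```text
scene 366.9108375012537 366.9108375012537 318.59406280273896 201.4846978780458 [-0.00901655  0.          0.          0.          0.        ] [ 1.91316788  1.22164422 -0.61809951] [-0.19990831 -0.22256859  1.45027904]
top 452.95601812739824 452.95601812739824 310.5372673625403 193.97426637773586 [-0.01630401  0.          0.          0.          0.        ] [ 2.14299974 -2.13706755  0.16591521] [0.00994937 0.51772025 1.43327979]
{'time_s': 0.1, 'qpos': array([ 1.25738387e+00,  3.00437468e-01,  1.52152499e+00, -1.15554279e-05,
        1.32067732e+00, -6.65859049e-02]), 'joint_vel': array([-0.00033076, -0.00101298, -0.00327766, -0.00053763,  0.00014825,
       -0.00154901]), 'tau': array([ 1.44400110e-03, -5.32637322e+01, -3.53279936e+01,  7.09077367e-02,
        2.34603096e-02, -2.87168177e-05]), 'ee_pos': array([0.1343066 , 0.53310915, 0.2049285 ]), 'eef_rot': array([-1.62669348,  1.56974914, -1.87351716]), 'force': array([0.01337325, 0.26062048, 0.12459173]), 'moment': array([ 0.05205856, -0.02606926, -0.00515526]), 'grip_width': 0.09416039815322284}
```

View pics/scene0.png

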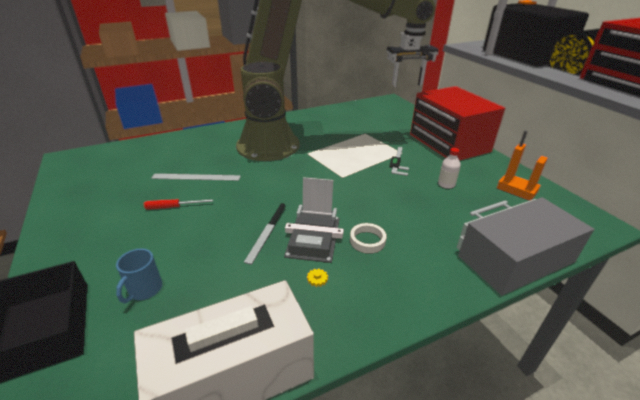

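View pics/top0.png

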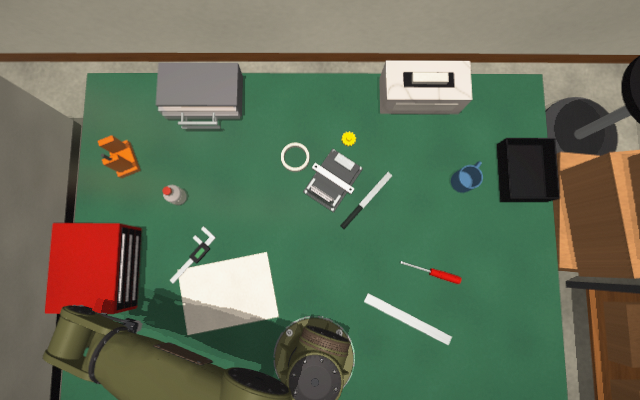

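The top view shows the jig around (333,180), turned, with the tape at (295,157), file at (367,200) and gear at (349,138). I'll enlarge both views.

```bash
python3 - <<'E'
import cv2
a=cv2.imread('pics/top0.png')[140:220,280:390]; cv2.imwrite('pics/topc.png',cv2.resize(a,None,fx=7,fy=7,interpolation=cv2.INTER_CUBIC))
a=cv2.imread('pics/scene0.png')[170:270,270:360]; cv2.imwrite('pics/scenec.png',cv2.resize(a,None,fx=6,fy=6,interpolation=cv2.INTER_CUBIC))
E
```

```text
(no output)
```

View pics/topc.png

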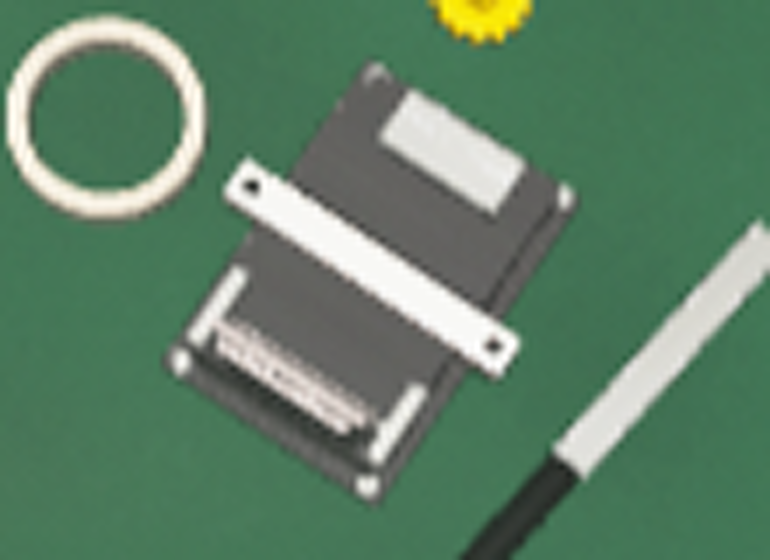

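View pics/scenec.png

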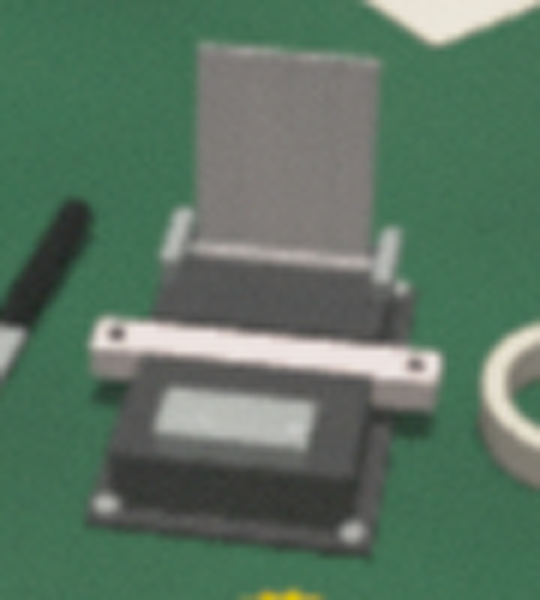

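```bash
cat > fit.py <<'E'
from h import *
import pickle
from scipy.optimize import least_squares
T=pickle.load(open('pics/top0.pkl','rb'));S=pickle.load(open('pics/scene0.pkl','rb'))
def pr(c,P):
    K=np.array([[c['fx'],0,c['cx']],[0,c['fy'],c['cy']],[0,0,1]])
    return cv2.projectPoints(np.array(P,float),np.array(c['rvec']),np.array(c['tvec']),K,np.array(c['distortion']))[0][:,0]
up=lambda p,o,s:(np.array(p)+.5)/s-.5+np.array(o)
tl=up([(408,90),(525,160),(497,213),(380,140)],(280,140),7)
sl=up([(155,432),(308,450),(317,403),(175,388)],(270,170),6)  # far edge in +x first: (-y?) 
lipT=[(78,32,49),(78,-32,49),(50,-32,49),(50,32,49)]
lipS=[(78,-32,49),(78,32,49),(50,32,49),(50,-32,49)]
# brackets top
tb=up([(240,270),(418,388),(198,340),(375,458)],(280,140),7)
brT=[(-38,49.5,49),(-38,-49.5,49),(-78,49.5,49),(-78,-49.5,49)]
fs=up([(200,43),(380,62)],(270,170),6)
def W(P,v):
    P=np.array(P,float)/1000; c,s=np.cos(v[2]),np.sin(v[2])
    return np.c_[v[0]+c*P[:,0]-s*P[:,1], v[1]+s*P[:,0]+c*P[:,1],P[:,2]]
def edge(a,r=104,t=0): return [(-62+r*np.cos(a)-t*np.sin(a),y,38.5+r*np.sin(a)+t*np.cos(a)) for y in (-41,41)]
if __name__=='__main__':
    def f(v,k=0):
        r=[pr(T,W(lipT,v))-tl,pr(S,W(lipS,v))-sl,pr(S,W(edge(v[3]),v))-fs]
        return np.concatenate(r).ravel()
    s=least_squares(f,[0.55,0,-0.4,1.7]); print(s.x,np.degrees(s.x[2]),np.abs(s.fun).max()); print(s.fun.reshape(-1,2).round(1))
    print('br',(pr(T,W(brT,s.x))-tb).round(1))
    print('topflap edge',((pr(T,W(edge(s.x[3]),s.x))-[280,140]+.5)*7).round())
    print('hinge flat base',((pr(S,W([(-62,-41,38.5),(-62,41,38.5)],s.x))-[270,170]+.5)*6).round())
    bl=[(10,78,34),(10,-78,34),(-10,-78,34),(-10,78,34)]
    print('blank top',((pr(T,W(bl,s.x))-[280,140]+.5)*7).round())
E
python3 fit.py
```

```text
[ 0.57253537 -0.06254264 -0.58521746  1.7484875 ] -33.530490390819544 0.9123506112101722
[[ 0.3 -0.2]
 [-0.   0.4]
 [-0.7 -0.2]
 [-0.4 -0.4]
 [ 0.3  0. ]
 [-0.  -0.3]
 [ 0.   0.1]
 [-0.9  0.1]
 [-0.   0.3]
 [ 0.  -0.3]]
br [[ 0.3  0.1]
 [ 0.4 -0.1]
 [-0.5  0.2]
 [-0.3  0.1]]
topflap edge [[364. 425.]
 [206. 322.]]
hinge flat base [[198. 250.]
 [370. 266.]]
blank top [[248. 161.]
 [526. 342.]
 [503. 377.]
 [225. 196.]]
```

```bash
cat >> h.py <<'E'
from scipy.spatial.transform import Rotation as R
J=np.array([0.5725,-0.0625]); YAW=-0.5852
def w(x,z,y=0):
    c,s=np.cos(YAW),np.sin(YAW); x/=1000.;y/=1000.
    return np.array([J[0]+c*x-s*y,J[1]+s*x+c*y,z/1000.])
def st():
    o=ctrl.get_obs(); M=R.from_euler('xyz',o['eef_rot']).as_matrix()
    c,s=np.cos(YAW),np.sin(YAW); d=o['ee_pos'][:2]-J; f=o['force']
    print('t',round(o['time_s'],2),'jig xyz mm',np.round([(c*d[0]+s*d[1])*1e3,(-s*d[0]+c*d[1])*1e3,o['ee_pos'][2]*1e3],1),'F jig',np.round([c*f[0]+s*f[1],-s*f[0]+c*f[1],f[2]],1),'grip',o['grip_width'])
    return o,M
E
python3 - <<'E'
from h import *
o,M=st(); print(M.round(3))
c,s=np.cos(YAW),np.sin(YAW)
for sg in (1,-1):
    x=np.array([0,0,-1]);y=sg*np.array([-s,c,0]);z=np.cross(x,y)
    G=np.c_[x,y,z]; print(sg,R.from_matrix(M.T@G).as_rotvec(), 'q6',o['qpos'][5])
print(M.T@(w(-115,205)-o['ee_pos'])*1e3)
E
```

```text
t 0.1 jig xyz mm [-694.3  254.5  204.9] F jig [-0.1  0.2  0.1] grip 0.09416039815322284
[[-0.     0.244  0.97 ]
 [-0.001  0.97  -0.244]
 [-1.    -0.001 -0.   ]]
1 [3.38376286e-01 1.18949367e-04 1.04544954e-03] q6 -0.06658590486089118
-1 [-2.80321599e+00 -1.47945385e-03  1.68329596e-04] q6 -0.06658590486089118
[ 3.53484979e-01 -4.32321500e+02  4.61956620e+02]
```

>>> {"method": "play_rows", "body": {
  "deltas": [
    [[0, -20, 22, 0, 0, 0, 0], [0, -30, 32, 0, 0, 0, 0], [0, -30, 32, 0, 0, 0, 0], [0, -30, 32, 0, 0, 0, 0], [0, -30, 32, 0, 0, 0, 0], [0, -30, 32, 0, 0, 0, 0], [0, -30, 32, 0, 0, 0, 0], [0, -30, 32, 0, 0, 0, 0], [0, -30, 32, 0, 0, 0, 0], [0, -30, 32, 0, 0, 0, 0]]
  ],
  "grip_force": 20
}}

```text
time_s: 1.1
ee_pos: [0.3646, 0.1747, 0.2055]
eef_rot: [0.42, 1.571, 0.173]
force: [-0.0, 1.1, -0.1]
grip_width: 0.0175
```

>>> {"method": "play_rows", "body": {
  "deltas": [
    [[0, -30, 32, 0, 0, 0, 0], [0, -30, 32, 0, 0, 0, 0], [0, -30, 32, 0, 0, 0, 0], [0, -30, 32, 0, 0, 0, 0], [0, -22, 24, 0, 0, 0, 0], [0, 0, 0, 0.085, 0, 0, 0], [0, 0, 0, 0.085, 0, 0, 0], [0, 0, 0, 0.084, 0, 0, 0], [0, 0, 0, 0.084, 0, 0, 0], [0, 0, 0, 0, 0, 0, 0]]
  ]
}}

```text
time_s: 2.1
ee_pos: [0.4767, 0.0015, 0.2052]
eef_rot: [-2.676, 1.57, 3.021]
force: [0.5, -0.1, -0.2]
grip_width: 0.0002
```

```bash
python3 - <<'E'
from h import *
o,M=st(); print(M.round(3)); G=R.from_euler('z',YAW).as_matrix()@np.array([[0,0,1],[0,1,0],[-1,0,0.]])
print(R.from_matrix(M.T@G).as_rotvec())
shot('wrist','w1');shot('scene','s1')
E
```

```text
t 2.1 jig xyz mm [-115.2    0.5  205.2] F jig [ 0.4  0.2 -0.2] grip 0.00016692876465028916
[[-0.001  0.553  0.833]
 [ 0.     0.833 -0.553]
 [-1.    -0.    -0.   ]]
[-0.00104638 -0.00045284  0.00022738]
```

View pics/w1.png

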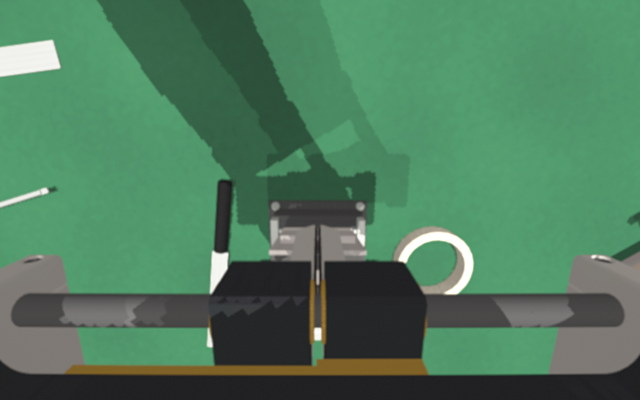

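View pics/s1.png

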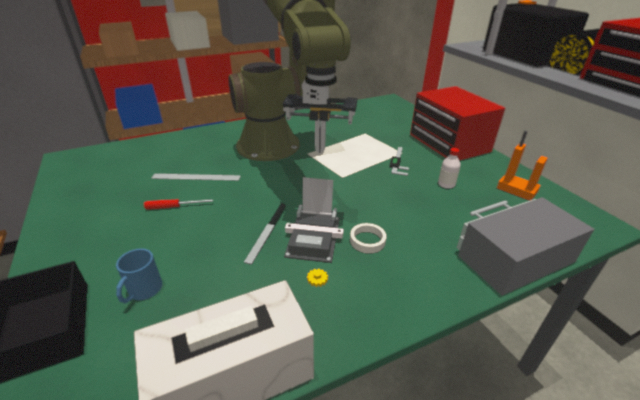

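The wrist view shows the jig's hinge end at (318,210), centred under the closed fingers. The scene view shows the hand behind the flap and clear of it. Next I lower behind the flap and start pushing.

>>> {"method": "play_rows", "body": {
  "deltas": [
    [[30, 0, 0, 0, 0, 0, 0], [40, 0, 0, 0, 0, 0, 0], [40, 0, 0, 0, 0, 0, 0], [0, 0, 10, 0, 0, 0, 0], [0, 0, 12, 0, 0, 0, 0], [0, 0, 11, 0, 0, 0, 0], [0, 0, 10, 0, 0, 0, 0], [0, 0, 8, 0, 0, 0, 0], [2, 0, 8, 0, 0, 0, 0], [0, 0, 0, 0, 0, 0, 0]]
  ]
}}

```text
time_s: 3.2
ee_pos: [0.5266, -0.0316, 0.0934]
eef_rot: [0.13, 1.571, -0.455]
force: [0.2, -0.4, 0.8]
grip_width: 0.0004
```

```bash
python3 - <<'E'
from h import *
o,M=st(); c=shot('scene','s2'); cv2.imwrite('pics/s2c.png',cv2.resize(c['img'][90:270,240:400,::-1],None,fx=3.3,fy=3.3,interpolation=cv2.INTER_CUBIC))
E
```

```text
t 3.2 jig xyz mm [-55.3   0.5  93.4] F jig [ 0.4 -0.2  0.8] grip 0.00043306764857721416
```

View pics/s2c.png

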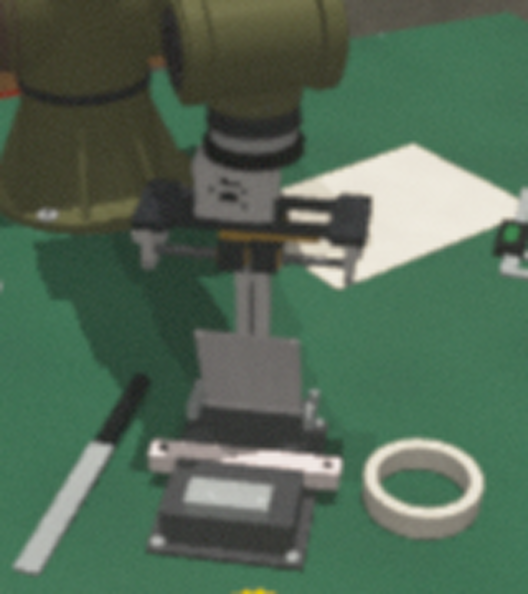

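The flap (crop (250,370)) now leans towards the lip with the fingers behind it. I'll continue along the arc.

>>> {"method": "play_rows", "body": {
  "deltas": [
    [[1, 0, 6, 0, 0, 0, 0], [3, 0, 6, 0, 0, 0, 0], [4, 0, 6, 0, 0, 0, 0], [5, 0, 6, 0, 0, 0, 0], [6, 0, 5, 0, 0, 0, 0], [6, 0, 5, 0, 0, 0, 0], [7, 0, 3, 0, 0, 0, 0], [7, 0, 3, 0, 0, 0, 0], [0, 0, 0, 0, 0, 0, 0]]
  ]
}}

```text
time_s: 4.15
ee_pos: [0.5591, -0.0532, 0.0532]
eef_rot: [-2.7, 1.569, 2.998]
force: [-0.3, 0.3, -0.8]
grip_width: 0.0004
```

```bash
python3 - <<'E'
from h import *
o,M=st(); c=shot('scene','s3'); cv2.imwrite('pics/s3c.png',cv2.resize(c['img'][130:270,260:360,::-1],None,fx=4.2,fy=4.2,interpolation=cv2.INTER_CUBIC))
E
```

```text
t 4.15 jig xyz mm [-16.4   0.4  53.2] F jig [-0.5  0.1 -0.8] grip 0.00041945114513207036
```

View pics/s3c.png

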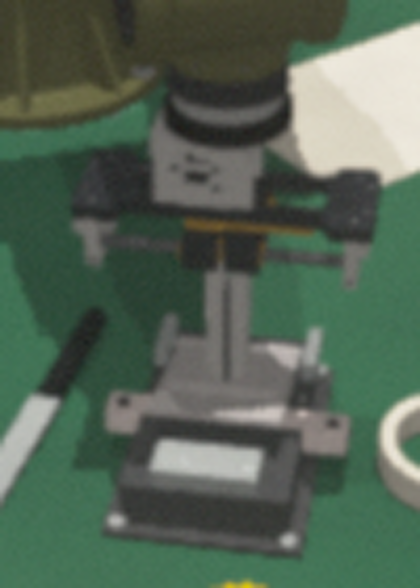

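```bash
python3 - <<'E'
from h import *
c=cv2.imread('pics/s3.png'); cv2.imwrite('pics/s3d.png',cv2.resize(c[195:250,285:350],None,fx=10,fy=10,interpolation=cv2.INTER_CUBIC))
E
```

```text
(no output)
```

View pics/s3d.png

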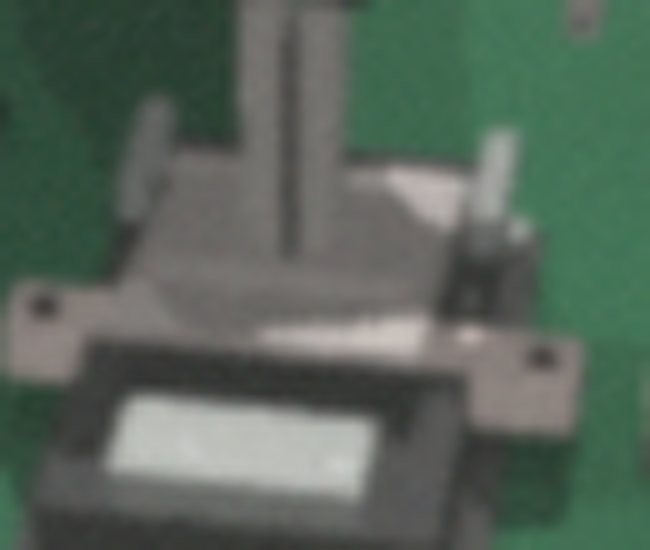

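The flap is nearly flat, with the fingertip at (290,255) just behind the rib at about (300,275). Next I press down gently.

>>> {"method": "play_rows", "body": {
  "deltas": [
    [[5, 0, 1, 0, 0, 0, 0], [5, 0, 1, 0, 0, 0, 0], [3, 0, 0, 0, 0, 0, 0], [1, 0, 0, 0, 0, 0, 0], [0, 0, 0, 0, 0, 0, 0]]
  ]
}}

```text
time_s: 4.7
ee_pos: [0.5612, -0.0542, 0.0406]
eef_rot: [0.313, 1.57, -0.272]
force: [-0.6, -1.1, 3.4]
grip_width: 0.0004
```

```bash
python3 -c "
from h import *
st()"
```

```text
t 4.7 jig xyz mm [-14.    0.6  40.6] F jig [ 0.1 -1.3  3.4] grip 0.0004207062062872845
```

>>> {"method": "play_rows", "body": {
  "deltas": [
    [[1, 0, 0, 0, 0, 0, 0], [0, 0, 0, 0, 0, 0, 0], [0, 0, 0, 0, 0, 0, 0]]
  ]
}}

```text
time_s: 5.0
ee_pos: [0.5613, -0.0542, 0.0402]
eef_rot: [0.41, 1.57, -0.175]
force: [-3.2, -1.4, 9.7]
grip_width: 0.0007
```

```bash
python3 -c "
from h import *
st()"
```

```text
t 5.0 jig xyz mm [-13.9   0.7  40.2] F jig [-1.9 -2.9  9.7] grip 0.0007034902734477734
```

>>> {"method": "play_rows", "body": {
  "deltas": [
    [[0, 0, 4, 0, 0, 0, 0], [0, 0, 4, 0, 0, 0, 0], [0, 0, 4, 0, 0, 0, 0], [0, 0, 4, 0, 0, 0, 0], [0, 0, 4, 0, 0, 0, 0], [0, 0, 3, 0, 0, 0, 0], [0, 0, 0, 0, 0, 0, 0]]
  ]
}}

```text
time_s: 5.7
ee_pos: [0.5801, -0.0666, 0.04]
eef_rot: [2.997, 1.57, 2.412]
force: [-4.8, 2.5, 10.7]
grip_width: 0.0004
```

```bash
python3 -c "
from h import *
st()"
```

```text
t 5.7 jig xyz mm [ 8.6  0.7 40. ] F jig [-5.4 -0.6 10.7] grip 0.0004015383492576287
```

>>> {"method": "play_rows", "body": {
  "deltas": [
    [[0, 0, 3, 0, 0, 0, 0], [0, 0, 3, 0, 0, 0, 0], [0, 0, 3, 0, 0, 0, 0], [0, 0, 2, 0, 0, 0, 0], [0, 0, 2, 0, 0, 0, 0], [0, 0, 0, 0, 0, 0, 0]]
  ]
}}

```text
time_s: 6.3
ee_pos: [0.5901, -0.0732, 0.0396]
eef_rot: [-3.059, 1.568, 2.639]
force: [-9.1, 5.2, 10.7]
grip_width: 0.0002
```

```bash
python3 - <<'E'
from h import *
st(); c=shot('scene','s4'); cv2.imwrite('pics/s4c.png',cv2.resize(c['img'][195:250,285:350,::-1],None,fx=10,fy=10,interpolation=cv2.INTER_CUBIC))
E
```

```text
t 6.3 jig xyz mm [20.6  0.8 39.6] F jig [-10.5  -0.7  10.7] grip 0.00020837712725321885
```

View pics/s4c.png

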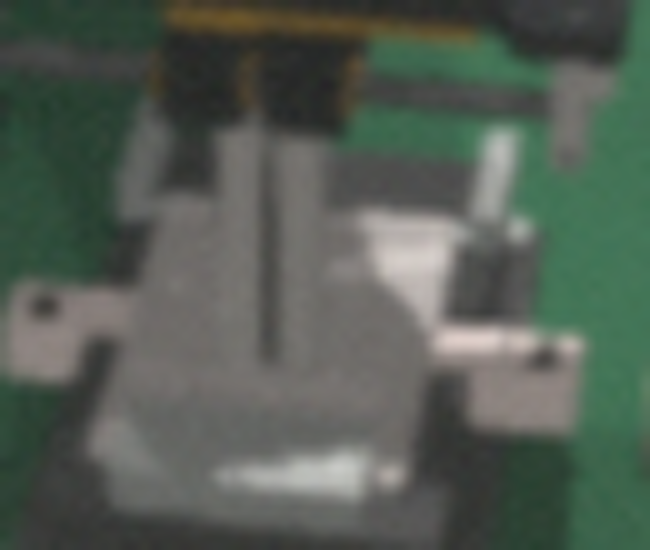

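>>> {"method": "play_rows", "body": {
  "deltas": [
    [[0, 0, 2, 0, 0, 0, 0], [0, 0, 1, 0, 0, 0, 0], [0, 0, 0, 0, 0, 0, 0], [0, 0, 0, 0, 0, 0, 0]]
  ]
}}

```text
time_s: 6.75
ee_pos: [0.5904, -0.0734, 0.0389]
eef_rot: [-2.975, 1.561, 2.724]
force: [-22.8, 14.2, 15.8]
grip_width: 0.0004
```

```bash
python3 -c "
from h import *
st()"
```

```text
t 6.75 jig xyz mm [21.   0.8 38.9] F jig [-26.9  -0.8  15.8] grip 0.00043671285664856574
```

The stop is reached: the forward force rose to 27 N while the position stayed put, and the tip is at plate height. Next I relax and lift.

>>> {"method": "play_rows", "body": {
  "deltas": [
    [[-1, 0, -2, 0, 0, 0, 0], [-1, 0, -1, 0, 0, 0, 0], [-2, 0, -1, 0, 0, 0, 0], [-10, 0, -1, 0, 0, 0, 0], [-30, 0, 0, 0, 0, 0, 0], [-40, 0, -30, 0, 0, 0, 0], [-40, 0, -40, 0, 0, 0, 0], [0, 0, -40, 0, 0, 0, 0], [0, 0, -40, 0, 0, 0, 0], [0, 0, 0, 0, 0, 0, 0]]
  ]
}}

```text
time_s: 7.75
ee_pos: [0.4658, 0.0089, 0.1599]
eef_rot: [0.613, 1.57, 0.029]
force: [0.0, -0.3, 0.7]
grip_width: 0.0007
```

```bash
python3 - <<'E'
from h import *
st(); c=shot('scene','s5'); cv2.imwrite('pics/s5c.png',cv2.resize(c['img'][185:265,280:360,::-1],None,fx=7,fy=7,interpolation=cv2.INTER_CUBIC))
c=shot('top','t5'); cv2.imwrite('pics/t5c.png',cv2.resize(c['img'][130:230,270:400,::-1],None,fx=6,fy=6,interpolation=cv2.INTER_CUBIC))
E
```

```text
t 7.75 jig xyz mm [-128.3    0.6  159.9] F jig [ 0.2 -0.2  0.7] grip 0.0006596428410716005
```

View pics/s5c.png

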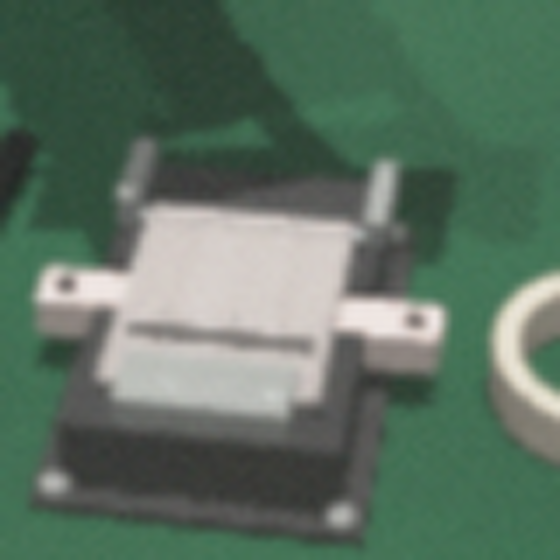

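View pics/t5c.png

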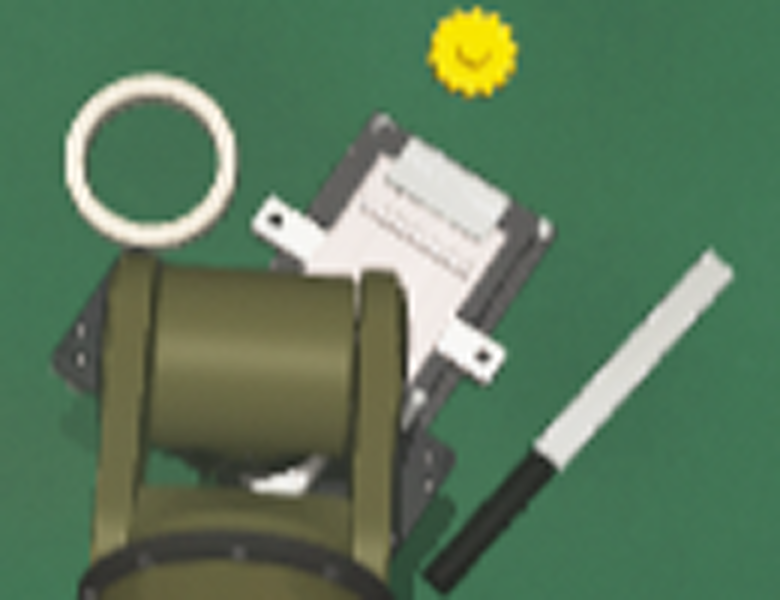

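Both pictures show the flap flat with its corners poking out either side beneath the intact lip. I'll measure the slide from those corners.

```bash
python3 - <<'E'
from h import *
import pickle
from fit import pr
S=pickle.load(open('pics/s5.pkl','rb'));T=pickle.load(open('pics/t5.pkl','rb'))
for p in (10,15,20):
    P=np.array([w(42+p,40.5,-41),w(42+p,40.5,41)]); 
    print(p,((pr(S,P)-[280,185]+.5)*7).round(),((pr(T,P)-[270,130]+.5)*6).round(), 'rib front',((pr(T,np.array([w(16+p,48.5,-35),w(16+p,48.5,35)]))-[270,130]+.5)*6).round(),((pr(S,np.array([w(16+p,48.5,-35),w(16+p,48.5,35)]))-[280,185]+.5)*7).round())
a=cv2.imread('pics/s5.png')[220:248,290:332]; cv2.imwrite('pics/s5e.png',cv2.resize(a,None,fx=18,fy=18,interpolation=cv2.INTER_CUBIC))
E
```

```text
10 [[104. 367.]
 [324. 390.]] [[497. 251.]
 [371. 170.]] rib front [[463. 281.]
 [355. 211.]] [[133. 307.]
 [318. 326.]]
15 [[101. 376.]
 [322. 399.]] [[502. 244.]
 [376. 162.]] rib front [[468. 274.]
 [360. 204.]] [[130. 316.]
 [316. 335.]]
20 [[ 99. 385.]
 [321. 408.]] [[507. 236.]
 [381. 155.]] rib front [[473. 266.]
 [365. 196.]] [[128. 324.]
 [314. 343.]]
```

View pics/s5e.png

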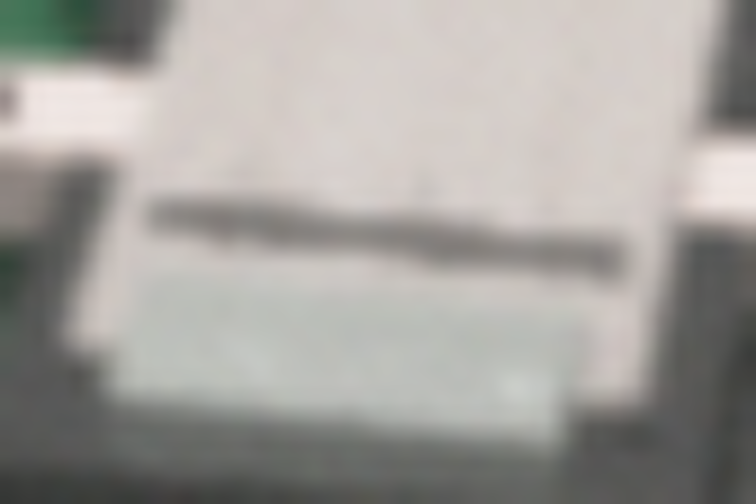

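Corner readings give a slide of about 17.5–18 mm and the rib readings about 18–20 mm, all above 15 mm. The blank ends look where they were. Handing in.

```bash
python3 -c "
from h import *
st(); print(hand_in())"
```

```text
t 7.85 jig xyz mm [-125.2    0.8  160. ] F jig [-0.7 -0.4  0.4] grip 0.0004856330490297944
the job is handed in; nothing more can be done
None
```

I folded the flap over with the closed fingertips and pressed it flat with about 10–15 N. I then pushed it by the rib until it hit its stop, where the force rose to 27 N and it stopped moving. After that I let go, backed the arm clear and handed the job in at 7.85 s. The hand-in gives no verdict.

- **Flap:** the last pictures show it lying flat, with its edge under the lip on both sides.
- **Slide:** the flap corners put it at about 17.5–18 mm and the rib at about 18–20 mm. The two disagree by a couple of millimetres, but both are above the 15 mm needed. The push force suggests it reached the full 20 mm.
- **Blank and bystanders:** by eye, the blank, tape, file and gear are where they started. I did not measure them again, and I did not look again at the caliper, glue, mug or screwdriver after the push, though the arm never pressed on anything near them.
- **Arm:** it is about 16 cm up, behind the hinge end, and touching nothing (measured force under 1 N).

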